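# Tighten the earth bar bolt with the click wrench

### The job

Take the red-handled click wrench off its blue rest, seat its socket gently and fully on the hex bolt in the middle of the copper earth bar, and tighten the bolt clockwise (seen from above) until the bolt is tight and the wrench handle clicks and breaks over at its pivot. Stop pulling soon after the click, well before the handle bends as far as it can go, then let go and leave the wrench sitting on the bolt. Do not disturb the parts lying around.

Things in the scene. Friction and masses are not known exactly. Their poses are not given: they have to be found in the camera images.
- wrench: Head of the loose click wrench (whole tool about 0.48 kg, 222 mm long, balance point 14 mm from the socket axis): steel, 38 mm wide, 47 mm high, socket opening downward, 26 mm across flats, 21 mm deep. Origin: centre of the socket mouth. z up, x along the straight handle to its end. It fits the bolt when its x axis and bolt_top's x differ by a multiple of 60 degrees (play about 9 degrees either way).
- handle_grip (a point): A good place to grip the wrench's red handle, 115 mm from the socket's axis when straight, at the middle of the handle's height, 35 mm above the socket mouth. The handle there is a bar 18 mm wide and 20 mm high, red from 80 to 202 mm from the socket's axis. x points along the handle to its free end, z up. At the start the handle points roughly at the robot.
- bolt_top (a point): Centre of the top of the steel hex bolt head; the head is 24 mm across flats and 20 mm high (top 3 mm chamfered) and stands on a washer 44 mm wide; when fully seated the socket mouth rests on the washer, 20 mm below this point. z up; x passes through the middle of a flat, along the yellow stripe, and turns with the bolt.
- bolt_mark (a point): Outer end of the yellow stripe, on the rim of the bolt head's top, 11.5 mm from the bolt's axis; moves with the bolt as it turns.
- wrench_pivot (a point): Vertical pivot pin of the wrench head, 42 mm from the socket's axis. Pulled clockwise on a tight bolt, the handle stays straight up to about 0.8 N m about this pin (11 N at handle_grip), then clicks and breaks over: it bends clockwise under a falling load (0.3 N m at the hard stop, 0.45 rad). Unloaded it springs straight again. Counterclockwise it does not bend. Axes as the wrench head.
- bolt_bush: The bolt and its washer, 44 mm wide and 4 mm thick, on the copper bar. Origin: on the bolt's axis at the washer's underside, 24 mm below bolt_top. The bolt turns with a drag of about 0.25 N m for roughly 0.35 to 0.8 rad clockwise (how much is not known beforehand and cannot be seen), then is tight and stops dead.
- earth_bar: Fixed copper bar 46 x 170 x 10 mm on a black foot 70 x 150 x 18 mm, with the hex bolt in its middle and two small nuts near the ends (all 39 mm high at most beside the bolt). Origin: centre of the underside; long side along its y.
- tool_rest: Fixed blue plastic rest, plate 235 x 60 x 6 mm, origin on the bench below the socket's axis, x along the lying wrench's handle. A round stub 10 mm high stands inside the socket, and a saddle 22 mm long with cheeks 8 mm high holds the handle 165 mm from the socket: lift the wrench straight up at least 20 mm.
- contactor: Loose dark grey contactor, 70 x 50 x 48 mm, bystander. Origin: centre of the underside.
- terminal_strip: Loose green terminal strip, 46 x 33 x 36 mm, bystander. Origin: centre of the underside.
- green_tape: Loose roll of green tape lying flat, 90 x 90 x 20 mm, bystander. Origin: centre of the underside.
- tape_measure: Loose black and yellow tape measure, 67 x 78 x 35 mm, bystander. Origin: centre of the underside.

How it is judged:
By the outcome, as a careful person would: the job done as asked, in the order asked, and still so for the second after the job is handed in, with the robot touching nothing.
It also fails if it takes over 72 s, if anything falls off the work surface, if the arm or the gripper's body presses on something with over 40 N, if the wrist force passes 120 N, or if a joint passes its speed limit or range.

### The arm

A 6-joint arm with a two-finger parallel gripper is mounted at the origin on a cart in front of the work surface, level with it; the furniture and walls round the work are solid. World frame = base frame: x ahead of the robot, y to its left, z up, the work surface at z = 0. Lengths are in m, angles in rad, forces in N, time in s.
With the tool pointing down it reaches from about 0.325 to 0.9 m from the base axis. Payload 6.1 kg.
Tool frame: the origin (TCP) lies midway between the tips of the shut fingers; the grasp point (between the pads) lies 19 mm behind it; z points along the fingers, y is the line along which they close (so a half turn about z gives the same grasp; the last joint's range is limited). The gripper opens to 85 mm and grips with 20 to 120 N. Pads are 22 mm wide; open, the fingers measure 114 mm over their backs; the gripper's body (76 mm by 85 mm) begins 54 mm behind the grasp point. The pads swing forward as they close: fully open they stand 13 mm farther back than shut.
Start: joints at [1.035, 0.22, 1.526, -0, 1.395, -0.126], TCP at [0.249, 0.573, 0.231] pointing down, gripper open.
Joint ranges: [-2.98, 2.98], [-0.91, 2.08], [0.09, 2.57], [-1.24, 4.39], [0.2, 2.65], [-2.68, 2.68]. Speed limits (rad/s): [2.57, 2.57, 3.01, 3.14, 3.14, 3.14].

### API

Orientations are given as a rotation vector (axis times angle).
In Python, from station import get_state, get_image, sign_off gives the robot as it stands. The module is installed in compiled form; this text tells all that it offers.
- The arm moves only by the tool arm_command, never from a script. Its argument "commands" is text: rows parted by semicolons, each of 4 numbers parted by spaces: the shift along the tool's x, y, z scaled (see below), then the turn about the tool's z scaled (see below). A call has 1 to 20 rows; each row is the pose to reach, as a shift and turn from the pose commanded when the call began, along the tool's axes at that moment, turning the shorter way round; what a row does not reach only later rows make up. The controller multiplies each number of a shift by 0.1 m and each number of a turn by pi rad. A row lasts 1/8 s, in which the tool goes at most 62.5 mm and 10.7 degrees, less where a joint would pass 70% of its speed; a pose out of reach is approached as far as the arm can. A call with a number of a shift or a turn outside -1 to 1 is refused whole. A call with a gripper value outside its range is refused whole. "claw" is the opening, from 0 (shut) to 1 (fully open), set as the call begins (left out, the last holds). The fingers move at their own pace and stop on an object; the grip force is fixed at half the most. Time passes only in rows, so rows that repeat a pose let the fingers close. It gives the time, the measured TCP pose, the force, the opening and the grip force at its end, in the units of the state.
- get_state(): the state, without advancing time (a new reading comes with each control period).
- get_image(name): name is "side" or "top"; returns a dict with "frame" (384x512x3 uint8, red, green, blue), "range_z" (384x512 float32, m along the optical axis (not along the pixel's ray), 0 where there is no reading), "intrinsics" (3x3 intrinsics, pixels), "rvec" (rotation vector, rad) and "tvec" (3), from world to camera coordinates, as OpenCV has them. Camera axes: x right, y down, z forward; pixel columns grow to the right and rows downward; lengths in m; the calibration is good to about 2 mm. A picture is of the moment at which its call begins.
- sign_off(): hands the job in; it is judged then, once.
The state is a dict: "t": time; "qpos": joint angles; "joint_velocities": joint speeds; "tau": joint torques, N m; "tcp_pos": TCP position; "tcp_rot": TCP orientation; "wrist_force": force on the tool from outside, world axes, zero at the start; "ft_torque": the same for the moment, N m; "finger_gap": opening from 0.0 (shut) to 1.0 (fully open); "grip_force": force on a finger pad.
Only numpy, scipy, OpenCV 4.12 (cv2) and the standard library are available. Lean on these libraries where they do the work, as an engineer would, in place of code of your own. Each camera call takes 0.05 s, during which the arm holds its last target. There are 200 camera calls.

## Working session

There is one attempt and no reset: what is moved stays moved. The work goes in short steps, Python scripts to look and compute and a tool call to move; the robot and the scene stay as the last step left them, time stands still between calls to the robot, and variables do not carry over. Pictures are saved under pics/ and viewed, at most 10 in all, crops included, and the job is handed in when it is done.

Besides the shell and the picture viewer there is one more tool, called after "Request:" in YAML: its name, and indented under it one key for each argument. arm_command: Moves the arm, as the interface text tells. Shifts and turns lie within -1 to 1; 1 stands for 0.1 m of shift or pi rad of turn. Its arguments: {"type":"object","properties":{"commands":{"type":"string"},"claw":{"type":"number"}},"required":["commands"]}

```bash
mkdir -p pics
cat > h.py <<'E'
import numpy as np, cv2
from station import get_state, get_image
def snap(n):
    d=get_image(n); d['R']=cv2.Rodrigues(np.array(d['rvec'],float))[0]; d['t']=np.array(d['tvec'],float).ravel(); d['K']=np.array(d['intrinsics'],float); return d
def cloud(d):
    z=d['range_z']; v,u=np.mgrid[:384,:512]; K=d['K']
    c=np.stack([(u-K[0,2])/K[0,0]*z,(v-K[1,2])/K[1,1]*z,z],-1)
    return (c-d['t'])@d['R']
def ray(d,uv,h):
    uv=np.atleast_2d(uv).astype(float); K=d['K']
    r=np.c_[(uv[:,0]-K[0,2])/K[0,0],(uv[:,1]-K[1,2])/K[1,1],np.ones(len(uv))]@d['R']; o=-d['R'].T@d['t']
    return o+r*((h-o[2])/r[:,2])[:,None]
def proj(d,p):
    c=np.atleast_2d(p)@d['R'].T+d['t']; q=c@d['K'].T; return q[:,:2]/q[:,2:]
E
python3 - <<'E'
from h import *
ims=[]
for n in('side','top'):
    d=snap(n); np.savez('/tmp/'+n,**{k:d[k] for k in d}); ims.append(cv2.cvtColor(d['frame'],cv2.COLOR_RGB2BGR)); print(n,-d['R'].T@d['t'],d['R'][2],d['K'][0])
    cv2.imwrite(f'pics/{n}0.png',cv2.resize(ims[-1],(800,600)))
    P=cloud(d)
    hsv=cv2.cvtColor(d['frame'],cv2.COLOR_RGB2HSV)
    m=((hsv[...,0]<6)|(hsv[...,0]>174))&(hsv[...,1]>150)&(hsv[...,2]>70)
    v,u=np.nonzero(m); p=P[m]; print(len(u),u.min(),u.max(),v.min(),v.max(),np.percentile(p,[2,50,98],axis=0))
s=get_state();print({k:np.round(s[k],3) for k in s})
E
```

```text
side [ 0.50483985 -0.67740272  0.58276468] [ 0.09685876  0.81186611 -0.57575325] [349.36817434   0.         257.72417692]
1243 49 445 87 383 [[-0.89903194 -0.24089552 -0.6327476 ]
 [ 0.41240493 -0.21160635  0.03803288]
 [ 0.92089606  2.60802918  0.0521283 ]]
top [0.38732065 0.0383865  1.21665649] [ 1.62354270e-01 -3.99661623e-04 -9.86732452e-01] [466.13701643   0.         249.64394106]
745 26 454 5 380 [[ 0.38519498 -0.4806059   0.00605204]
 [ 0.45740708 -0.22615566  0.01844639]
 [ 0.91642133  0.63820328  0.05458665]]
{'t': np.float64(0.1), 'qpos': array([ 1.035,  0.221,  1.528,  0.   ,  1.395, -0.126]), 'joint_velocities': array([-0.001, -0.001, -0.002, -0.   ,  0.   ,  0.001]), 'tau': array([ 1.0000e-03, -4.9824e+01, -3.9055e+01, -0.0000e+00,  6.0000e-03,
       -0.0000e+00]), 'tcp_pos': array([0.249, 0.573, 0.23 ]), 'tcp_rot': array([-6.390e-01, -3.075e+00,  3.000e-03]), 'wrist_force': array([-0.171, -0.272, -0.85 ]), 'ft_torque': array([-0.009,  0.064, -0.009]), 'grip_force': np.float64(0.0), 'finger_gap': np.float64(1.003)}
```

View pics/side0.png

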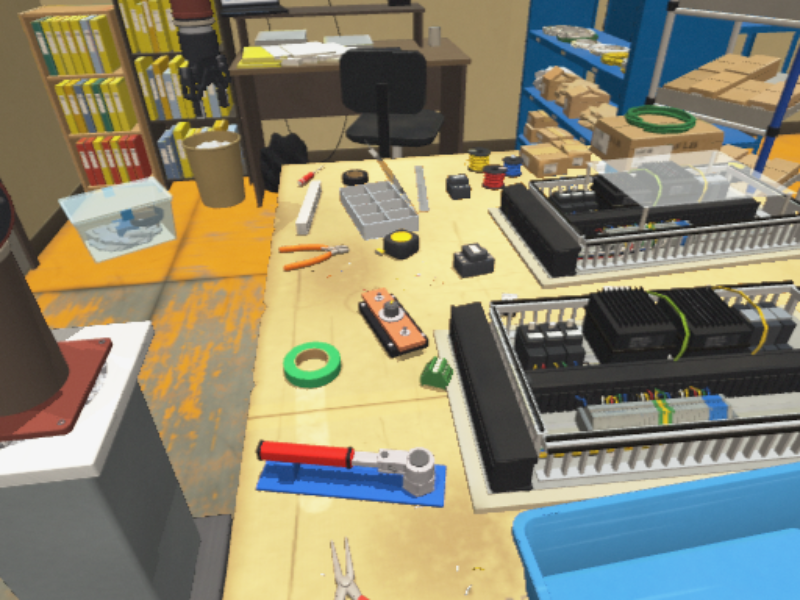

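View pics/top0.png

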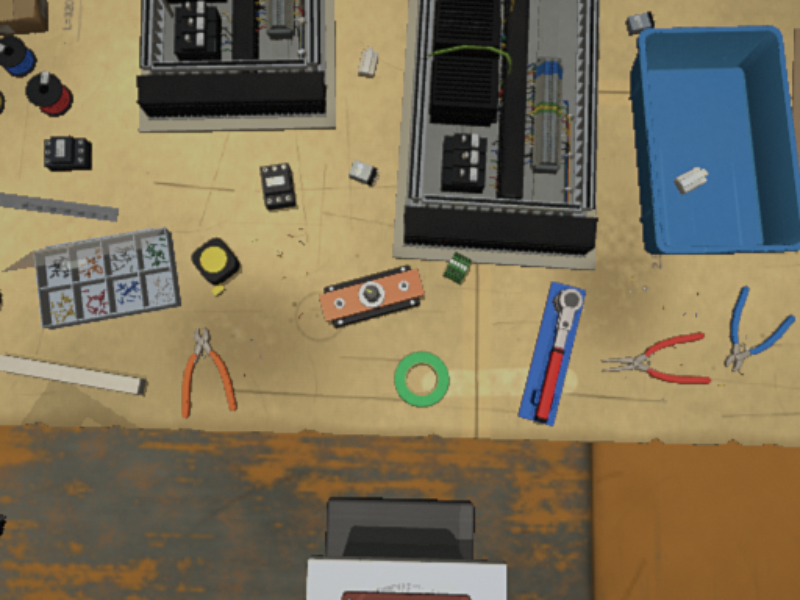

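The side view shows the red handle at about (260–350, 455), the wrench head at (420, 465) and the bolt at (390, 308). The top view shows the handle from (545, 415) to (556, 350), the head at (570, 300), the bolt at (372, 293), and the green tape at (421, 379). Next I'll measure these and zoom in on the bolt.

```bash
cat > m.py <<'E'
from h import *
L={n:dict(np.load(f'/tmp/{n}.npz')) for n in('side','top')}
for n,(b) in {'top':(330,215,390,275),'side':(155,275,300,325)}.items():
    d=L[n]; P=cloud(d); hsv=cv2.cvtColor(d['frame'],cv2.COLOR_RGB2HSV); roi=np.zeros((384,512),bool); roi[b[1]:b[3],b[0]:b[2]]=1
    m=((hsv[...,0]<8)|(hsv[...,0]>172))&(hsv[...,1]>140)&(hsv[...,2]>60)&roi
    p=P[m]; p=p[p[:,2]>0.03]; zt=np.percentile(p[:,2],90); top=p[p[:,2]>zt-0.006]
    c=top[:,:2].mean(0); w,V=np.linalg.eigh(np.cov((top[:,:2]-c).T)); a=V[:,1]; a=a*np.sign(-a[0]); s=(top[:,:2]-c)@a
    print(n,'red top z',zt,'c',c,'axis deg',np.degrees(np.arctan2(a[1],a[0])),'ext',s.min(),s.max(),'mid',c+a*(s.min()+s.max())/2)
    # everything high of wrench
    q=P[roi&(P[...,2]>0.035)&(P[...,2]<0.09)&(P[...,0]>0.3)]
    s=(q[:,:2]-c)@a; print(' head z',[(round(x,3),round(float(np.percentile(q[(s>x)&(s<x+.02),2],80)),4),round(float(np.median((q[(s>x)&(s<x+.02),:2]-c)@[-a[1],a[0]])),4)) for x in np.arange(s.min(),s.max()-.01,.02)])
for n,b in {'top':(195,165,280,215),'side':(222,175,285,235)}.items():
    d=L[n]; P=cloud(d); hsv=cv2.cvtColor(d['frame'],cv2.COLOR_RGB2HSV); roi=np.zeros((384,512),bool); roi[b[1]:b[3],b[0]:b[2]]=1
    z=P[...,2]; q=P[roi&(z>0.044)&(z<.08)]; print(n,'bolt zmax',np.percentile(q[:,2],[50,90]),'c',q[:,:2].mean(0),np.ptp(q[:,:2],axis=0),len(q))
    q=P[roi&(z>0.023)&(z<.032)]; r=cv2.minAreaRect((q[:,:2]*1000).astype(np.float32)); print('bar',r)
    bx=d['frame'][b[1]:b[3],b[0]:b[2]]; k=700//bx.shape[1]
    cv2.imwrite(f'pics/bolt_{n}.png',cv2.cvtColor(cv2.resize(bx,None,fx=k,fy=k,interpolation=cv2.INTER_CUBIC)[:600],cv2.COLOR_RGB2BGR)); print(k)
E
python3 m.py
python3 - <<'E'
import cv2
a=cv2.imread('pics/bolt_top.png');b=cv2.imread('pics/bolt_side.png')
print(a.shape,b.shape)
a=a[80:320,200:520];b=b[:400,100:600]
a=cv2.resize(a,(400,300));b=cv2.resize(b,(375,300));cv2.imwrite('pics/bolts.png',cv2.hconcat([a,b]))
E
```

```text
top red top z 0.053756353455824496 c [ 0.43419241 -0.21951044] axis deg 166.12748544513954 ext -0.058889952698054124 0.056667578195314865 mid [ 0.43527118 -0.21977686]
 head z [(np.float64(-0.082), 0.0478, 0.0002), (np.float64(-0.062), 0.0525, -0.0004), (np.float64(-0.042), 0.0525, -0.0014), (np.float64(-0.022), 0.0532, -0.0012), (np.float64(-0.002), 0.0518, -0.0012), (np.float64(0.018), 0.0511, -0.0015), (np.float64(0.038), 0.0524, -0.0013)]
side red top z 0.05143089410890169 c [ 0.43460427 -0.22357159] axis deg 154.1102093477694 ext -0.2613479377018458 0.056434414318667504 mid [ 0.52677802 -0.26830846]
 head z [(np.float64(-0.154), 0.052, -0.0244), (np.float64(-0.134), 0.0524, -0.0244), (np.float64(-0.114), 0.0524, -0.0208), (np.float64(-0.094), 0.0513, -0.0164), (np.float64(-0.074), 0.0471, -0.0115), (np.float64(-0.054), 0.0511, -0.0061), (np.float64(-0.034), 0.0507, -0.002), (np.float64(-0.014), 0.0508, 0.0019), (np.float64(0.006), 0.0507, 0.0074), (np.float64(0.026), 0.051, 0.011), (np.float64(0.046), 0.0511, 0.0138)]
top bolt zmax [0.05109842 0.05403926] c [0.57296854 0.06872669] [0.02789832 0.06564127] 78
bar ((576.4586791992188, 70.42406463623047), (55.837738037109375, 169.566650390625), 17.432661056518555)
8
side bolt zmax [0.04991613 0.05197405] c [0.5720886  0.06613975] [0.02403956 0.02411191] 56
bar ((582.580810546875, 36.52295684814453), (46.42118453979492, 241.55181884765625), 16.986221313476562)
11
(400, 680, 3) (600, 693, 3)
```

View pics/bolts.png

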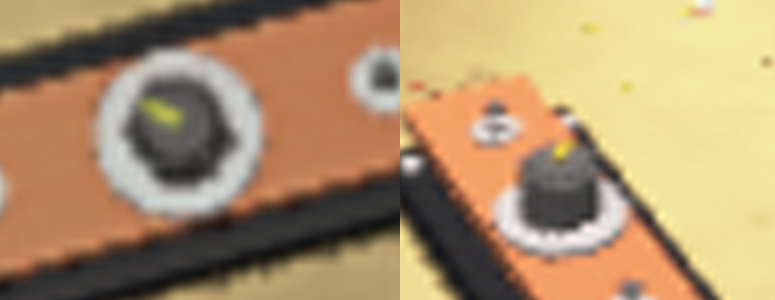

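The top crop shows the yellow stripe running from the bolt centre, about (180, 117), out to the upper left at (143, 103). The side crop shows the stripe on the far side. Next comes a refined measurement.

Run:
```python
from h import *
L={n:dict(np.load(f'/tmp/{n}.npz')) for n in('side','top')}
def line(d,b,h,hi):
    f=d['frame']; hsv=cv2.cvtColor(f,cv2.COLOR_RGB2HSV); m=(((hsv[...,0]<8)|(hsv[...,0]>172))&(hsv[...,1]>140)&(hsv[...,2]>60)).astype(np.uint8)
    q=np.zeros_like(m); q[b[1]:b[3],b[0]:b[2]]=1; n,l,s,c=cv2.connectedComponentsWithStats(m*q); k=1+np.argmax(s[1:,4]); v,u=np.nonzero(l==k)
    P=cloud(d)[v,u]; k=P[:,2]>hi; X=ray(d,np.c_[u,v][k],h)[:,:2]; return X
for n,b in {'top':(330,215,390,275),'side':(155,275,230,325)}.items():
    X=line(L[n],b,0.0515,0.046); (vx,vy,x,y)=cv2.fitLine(X.astype(np.float32),cv2.DIST_HUBER,0,.01,.01).ravel(); a=np.array([vx,vy])*np.sign(-vx); c=np.array([x,y]); s=(X-c)@a; r=(X-c)@[-a[1],a[0]]
    mid=c+a*(s.min()+s.max())/2+np.array([-a[1],a[0]])*(np.percentile(r,3)+np.percentile(r,97))/2; print(n,np.degrees(np.arctan2(a[1],a[0])),np.ptp(s),np.percentile(r,[3,97]),'mid',mid,'grip100',mid-.041*a,'socket',mid-.141*a)
# socket hole + bolt stripe
d=L['top'];P=cloud(d)
q=P[180:215,345:385]; q=q[(q[...,2]>.047)&(q[...,2]<.065)&(q[...,0]>.555)]; print('head pts top',q.mean(0),np.ptp(q[:,:2],axis=0),len(q),cv2.minEnclosingCircle((q[:,:2]*1000).astype(np.float32)))
q=cloud(L['side'])[280:320,255:282]; q=q[(q[...,2]>.045)&(q[...,2]<.065)]; print('head pts side',q.mean(0),cv2.minEnclosingCircle((q[:,:2]*1000).astype(np.float32)))
for n,b in {'top':(225,175,252,200),'side':(240,188,262,210)}.items():
    d=L[n]; f=d['frame'].astype(int); hsv=cv2.cvtColor(d['frame'],cv2.COLOR_RGB2HSV)
    roi=np.zeros((384,512),bool); roi[b[1]:b[3],b[0]:b[2]]=1
    P=cloud(d); w=np.clip(np.minimum(f[...,0],f[...,1])-f[...,2]-25,0,None)*roi*(hsv[...,0]>20)*(P[...,2]>.044)*(P[...,2]<.08); v,u=np.nonzero(w); ww=w[v,u]
    X=ray(d,np.c_[u,v],.052)[:,:2]; c=(X*ww[:,None]).sum(0)/ww.sum(); C=np.cov((X-c).T,aweights=ww); e,V=np.linalg.eigh(C); a=V[:,1]
    print(n,'stripe',len(u),c,np.degrees(np.arctan2(a[1],a[0])))
    # washer: bright low-sat, 
    m=((hsv[...,1]<60)&(hsv[...,2]>140)&roi)if 0 else None
    g=cv2.cvtColor(d['frame'],cv2.COLOR_RGB2GRAY)
    dk=(roi&(P[...,2]>.046)&(P[...,2]<.08)); v,u=np.nonzero(dk); X=ray(d,np.c_[u,v],.052)[:,:2]; cc,r=cv2.minEnclosingCircle((X*1000).astype(np.float32)); print(' head',X.mean(0),cc,r,len(u)); 
    B=slice(b[1]-12,b[3]+12),slice(b[0]-15,b[2]+15)
    wm=((hsv[...,1]<70)&(hsv[...,2]>130)); mm=np.zeros_like(wm); mm[B]=wm[B]; n2,l,s,ce=cv2.connectedComponentsWithStats(mm.astype(np.uint8)); k=1+np.argmax(s[1:,4]); v,u=np.nonzero(l==k); X=ray(d,np.c_[u,v],.032)[:,:2]; print(' washer',s[k],cv2.fitEllipse((X*1000)[cv2.convexHull((X*1e6).astype(np.int32),returnPoints=False).ravel()].astype(np.float32)))
```

```text
top 165.8615 0.11559743412608117 [-0.00839575  0.0081898 ] mid [ 0.43545963 -0.21946804] grip100 [ 0.47521766 -0.22948297] socket [ 0.57218847 -0.25390963]
side 165.9813 0.1082516382237008 [-0.00912958  0.00907651] mid [ 0.43277118 -0.22335426] grip100 [ 0.47255006 -0.23328605] socket [ 0.56957173 -0.25750991]
head pts top [ 0.57066513 -0.25394229  0.05165749] [0.03199457 0.03580723] 154 ((569.6873779296875, -254.21922302246094), 19.485004425048828)
head pts side [ 0.56726395 -0.25655166  0.05066626] ((565.9873657226562, -253.28616333007812), 22.5742244720459)
top stripe 9 [0.57513108 0.07311004] 63.66763742599472
 head [0.57287027 0.069339  ] (572.7115478515625, 69.34906005859375) 13.04900074005127 75
 washer [229 180  17  17 131] ((572.7637939453125, 69.3706283569336), (42.3668212890625, 42.526920318603516), 111.53547668457031)
side stripe 5 [0.57477953 0.07319093] 58.231370289401156
 head [0.57180658 0.06407077] (571.4215087890625, 63.69071960449219) 14.222567558288574 49
 washer [242 196  17  10  74] ((573.1041259765625, 67.55530548095703), (43.492706298828125, 46.28281021118164), 3.5723917484283447)
```

Request:
arm_command:
  commands: "0 0 0 -0.052; 0 0 0 -0.052"
  claw: 1

```text
t: 0.35
tcp_pos: [0.2489, 0.573, 0.2307]
tcp_rot: [-0.388, -3.117, 0.002]
wrist_force: [0.0, -0.2, 1.0]
finger_gap: 1.002
grip_force: 0.0
```

Request:
arm_command:
  commands: "-0.26 -0.45 0 0; -0.516 -0.907 0 0; -0.516 -0.907 0 0"

```text
t: 0.72
tcp_pos: [0.2774, 0.4699, 0.2307]
tcp_rot: [-0.396, -3.116, 0.003]
wrist_force: [-0.3, 0.6, 0.5]
finger_gap: 1.002
grip_force: 0.0
```

Request:
arm_command:
  commands: "-0.26 -0.45 0 0; -0.516 -0.907 0 0; -0.516 -0.907 0 0"

```text
t: 1.1
tcp_pos: [0.3055, 0.3705, 0.2314]
tcp_rot: [0.395, 3.116, -0.0]
wrist_force: [-0.4, 0.9, -0.2]
finger_gap: 0.998
grip_force: 0.0
```

Request:
arm_command:
  commands: "-0.26 -0.45 0 0; -0.516 -0.907 0 0; -0.516 -0.907 0 0"

```text
t: 1.48
tcp_pos: [0.3338, 0.2705, 0.2316]
tcp_rot: [0.394, 3.116, 0.001]
wrist_force: [-0.3, 0.3, -0.6]
finger_gap: 1.003
grip_force: 0.0
```

Request:
arm_command:
  commands: "-0.26 -0.45 0 0; -0.516 -0.907 0 0; -0.516 -0.907 0 0"

```text
t: 1.85
tcp_pos: [0.3619, 0.1701, 0.2317]
tcp_rot: [0.395, 3.116, 0.001]
wrist_force: [0.1, 0.7, 0.5]
finger_gap: 1.004
grip_force: 0.0
```

Request:
arm_command:
  commands: "-0.26 -0.45 0 0; -0.516 -0.907 0 0; -0.516 -0.907 0 0"

```text
t: 2.22
tcp_pos: [0.3898, 0.0698, 0.2316]
tcp_rot: [0.393, 3.116, 0.001]
wrist_force: [0.1, -0.4, 0.3]
finger_gap: 0.998
grip_force: 0.0
```

Request:
arm_command:
  commands: "-0.26 -0.45 0.2 0; -0.516 -0.907 0.4 0; -0.516 -0.907 0.4 0"

```text
t: 2.6
tcp_pos: [0.4167, -0.03, 0.1898]
tcp_rot: [-0.391, -3.114, -0.001]
wrist_force: [0.3, 0.5, 0.5]
finger_gap: 1.0
grip_force: 0.0
```

Request:
arm_command:
  commands: "-0.26 -0.45 0.2 0; -0.516 -0.907 0.4 0; -0.516 -0.907 0.4 0; -0.516 -0.907 0.4 0"

```text
t: 3.1
tcp_pos: [0.4451, -0.1284, 0.1515]
tcp_rot: [-0.384, -3.118, -0.002]
wrist_force: [0.0, -0.5, 0.4]
finger_gap: 1.0
grip_force: 0.0
```

Request:
arm_command:
  commands: "-0.26 -0.45 0.2 0; -0.533 -0.924 0.5 0; -0.533 -0.924 0.5 0; -0.533 -0.924 0.5 0"

```text
t: 3.6
tcp_pos: [0.4742, -0.2313, 0.1018]
tcp_rot: [0.384, 3.118, 0.001]
wrist_force: [0.1, -0.4, -0.3]
finger_gap: 0.995
grip_force: 0.0
```

Run:
```python
from h import *
s=get_state();print(s['tcp_pos'],s['tcp_rot'])
for n,b in (('side',(150,200,290,330)),('top',(300,160,420,280))):
    d=snap(n); f=cv2.cvtColor(d['frame'],cv2.COLOR_RGB2BGR)[b[1]:b[3],b[0]:b[2]]
    globals()[n]=cv2.resize(f,(400,400),interpolation=cv2.INTER_CUBIC)
cv2.imwrite('pics/app.png',cv2.hconcat([side,top]))
```

```text
[ 0.47424223 -0.23134713  0.10183145] [3.84103876e-01 3.11778547e+00 1.17623442e-03]
```

View pics/app.png

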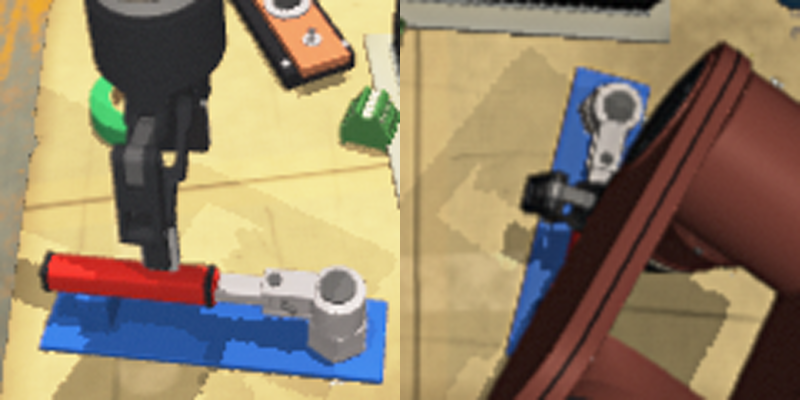

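The view shows the open fingers straddling the red handle, near finger at (160, 255) and clear of the head. I'll descend and grip.

Request:
arm_command:
  commands: "0 0 0.3 0; 0 0 0.55 0; 0 0 0.7 0; 0 0 0.79 0; 0 0 0.79 0"

```text
t: 4.32
tcp_pos: [0.4737, -0.2329, 0.0225]
tcp_rot: [0.386, 3.118, 0.0]
wrist_force: [-0.2, 0.4, 0.8]
finger_gap: 0.997
grip_force: 0.0
```

Request:
arm_command:
  commands: "0 0 0 0; 0 0 0 0; 0 0 0 0; 0 0 0 0; 0 0 0 0; 0 0 0 0; 0 0 0 0; 0 0 0 0"
  claw: 0

```text
t: 5.32
tcp_pos: [0.4741, -0.2326, 0.0229]
tcp_rot: [0.386, 3.117, 0.001]
wrist_force: [0.6, 6.0, 5.5]
finger_gap: 0.195
grip_force: 59.5
```

Request:
arm_command:
  commands: "0 0 -0.05 0; 0 0 -0.15 0; 0 0 -0.25 0; 0 0 -0.4 0; 0 0 -0.55 0; 0 0 -0.7 0; 0 0 -0.7 0; 0 0 -0.7 0"

```text
t: 6.32
tcp_pos: [0.4733, -0.233, 0.0921]
tcp_rot: [-0.386, -3.117, -0.0]
wrist_force: [0.4, 0.8, -5.5]
finger_gap: 0.198
grip_force: 58.8
```

```bash
cat > w.py <<'E'
from h import *
import sys
s=get_state();print(s['tcp_pos'],s['tcp_rot'],s['wrist_force'],s['ft_torque'],s['finger_gap'])
phi=2*np.arctan2(s['tcp_rot'][1],s['tcp_rot'][0]); X=np.array([np.cos(phi),np.sin(phi)]);Y=np.array([X[1],-X[0]])
print('yaw',np.degrees(phi)%360)
for n in('side','top'):
    d=snap(n); np.savez('/tmp/w_'+n,**{k:d[k] for k in d}); P=cloud(d)
    r=P[...,:2]-s['tcp_pos'][:2]; a=r@X; b=r@Y; z=P[...,2]-s['tcp_pos'][2]
    hsv=cv2.cvtColor(d['frame'],cv2.COLOR_RGB2HSV); red=((hsv[...,0]<8)|(hsv[...,0]>172))&(hsv[...,1]>140)&(hsv[...,2]>60)
    near=(abs(b)<.03)&(z>-.05)&(z<.06)
    m=near&red&(a<.14)&(a>-.05); 
    for lo in np.arange(-.02,.12,.02):
        k=m&(a>lo)&(a<lo+.02)
        if k.sum()>3: print(n,'red',round(lo+.01,3),k.sum(),'ztop %.4f bmid %.4f'%(np.percentile(z[k],85),(np.percentile(b[k],3)+np.percentile(b[k],97))/2))
    m=near&(a<-.07)&(a>-.14)&(hsv[...,1]<90); 
    if m.sum()>5: 
        zt=np.percentile(z[m],85); k=m&(abs(z-zt)<.006); c,rr=cv2.minEnclosingCircle((np.c_[a[k],b[k]]*1000).astype(np.float32)); print(n,'head',m.sum(),'ztop',zt,'circ',c,rr, 'mean',a[k].mean(),b[k].mean())
E
python3 w.py
```

```text
[ 0.47333541 -0.23302071  0.09212264] [-3.86016404e-01 -3.11745831e+00 -2.64387415e-04] [ 0.35163913  0.80538425 -5.46961789] [ 0.10180955  0.43525661 -0.01701482] 0.19816130444428703
yaw 165.88266396911845
side red -0.01 34 ztop 0.0283 bmid -0.0010
side red 0.03 37 ztop 0.0242 bmid -0.0083
side red 0.05 133 ztop 0.0287 bmid -0.0029
side red 0.07 140 ztop 0.0285 bmid -0.0022
side red 0.09 119 ztop 0.0287 bmid -0.0022
side head 726 ztop 0.028054447906607282 circ (-93.15933990478516, -0.10008151084184647) 23.965171813964844 mean -0.09459251550125013 -0.0028115101344089377
top head 255 ztop 0.029595470264462218 circ (-93.0701904296875, 1.2243492603302002) 23.541296005249023 mean -0.09571677981863339 0.0028068136030211734
```

Request:
arm_command:
  commands: "0.03 0.1 0 0; 0.08 0.3 0 0; 0.13 0.55 0 0; 0.18 0.75 0 0; 0.234 0.95 0 0"

```text
t: 7.05
tcp_pos: [0.4738, -0.1335, 0.0922]
tcp_rot: [-0.385, -3.118, -0.0]
wrist_force: [-0.4, -0.0, -4.3]
finger_gap: 0.196
grip_force: 58.9
```

Request:
arm_command:
  commands: "0.06 0.25 0 0; 0.12 0.48 0 0; 0.18 0.72 0 0; 0.234 0.95 0 0"

```text
t: 7.55
tcp_pos: [0.4741, -0.0356, 0.0923]
tcp_rot: [-0.385, -3.118, -0.0]
wrist_force: [0.5, 0.1, -4.4]
finger_gap: 0.201
grip_force: 58.9
```

Request:
arm_command:
  commands: "0.06 0.25 0 -0.02; 0.12 0.48 0 -0.05; 0.17 0.72 0 -0.08; 0.21 0.88 0 -0.1; 0.234 0.95 0 -0.106; 0.234 0.95 0 -0.106; 0.234 0.95 0 -0.106"

```text
t: 8.43
tcp_pos: [0.475, 0.0598, 0.0923]
tcp_rot: [0.134, -3.139, 0.001]
wrist_force: [0.6, -1.2, -4.5]
finger_gap: 0.2
grip_force: 58.9
```

```bash
python3 w.py
python3 - <<'E'
from h import *
# refined stripe angle from the first images: yellow-excess moment about the bolt centre
for n,b in {'top':(229,178,248,198),'side':(240,186,262,206)}.items():
    d=dict(np.load(f'/tmp/{n}.npz')); f=d['frame'].astype(float); y=np.minimum(f[...,0],f[...,1])-f[...,2]
    v,u=np.mgrid[b[1]:b[3],b[0]:b[2]]; X=ray(d,np.c_[u.ravel(),v.ravel()],.052)[:,:2]; c0=np.array([.5728,.0692]) if n=='top' else np.array([.573,.0672])
    w=y[b[1]:b[3],b[0]:b[2]].ravel(); hue=cv2.cvtColor(d['frame'],cv2.COLOR_RGB2HSV)[b[1]:b[3],b[0]:b[2],0].ravel()
    k=(np.linalg.norm(X-c0,axis=1)<.0135)&(w>12)&(hue>22)&(hue<36); c=(X[k]*w[k,None]).sum(0)/w[k].sum(); r=X[k]-c0; print(n,k.sum(),c-c0,np.degrees(np.arctan2(*(c-c0)[::-1])),np.degrees(np.arctan2((r[:,1]*w[k]).sum(),(r[:,0]*w[k]).sum())))
    for p,q,h in zip(r,w[k],hue[k]): print('  ',np.round(p*1000,1),q,h)
for n in('side','top'):
    d=dict(np.load(f'/tmp/w_{n}.npz')); p=proj(d,[.5728,.069,.06])[0].astype(int); print(n,p); 
    f=cv2.cvtColor(d['frame'],cv2.COLOR_RGB2BGR)[p[1]-40:p[1]+40,p[0]-40:p[0]+40]; globals()[n]=cv2.resize(f,(400,400),interpolation=cv2.INTER_CUBIC)
cv2.imwrite('pics/over.png',cv2.hconcat([side,top]))
E
```

```text
[0.4750284  0.05976394 0.09228323] [ 1.34112873e-01 -3.13867561e+00  5.85504111e-04] [ 0.63851418 -1.1987389  -4.47814407] [-0.05913568  0.43885071 -0.02785255] 0.1995426058753731
yaw 184.89342079314062
side red -0.01 7 ztop 0.0261 bmid -0.0067
side red 0.01 26 ztop 0.0282 bmid -0.0027
side red 0.03 75 ztop 0.0278 bmid -0.0023
side red 0.05 74 ztop 0.0282 bmid -0.0032
side red 0.07 75 ztop 0.0283 bmid -0.0034
side red 0.09 68 ztop 0.0286 bmid -0.0028
side head 403 ztop 0.02685285630012002 circ (-92.02427673339844, 0.6274971961975098) 24.0244083404541 mean -0.0937727923975447 -0.004086875749022577
top red 0.03 24 ztop 0.0298 bmid -0.0009
top red 0.05 62 ztop 0.0301 bmid -0.0006
top red 0.07 61 ztop 0.0309 bmid -0.0005
top red 0.09 63 ztop 0.0302 bmid -0.0005
top head 136 ztop 0.030219350346352578 circ (-99.18791198730469, 0.052340127527713776) 18.161773681640625 mean -0.10302751883691715 -0.0007454652346321789
top 13 [0.00211005 0.00365024] 59.9696304742443 59.96963047424508
   [4.2 8.3] 66.0 31
   [4.2 5.7] 83.0 31
   [4.3 3.2] 51.0 31
   [4.4 0.7] 18.0 28
   [1.6 8.2] 29.0 29
   [1.7 5.7] 74.0 30
   [1.8 3.1] 104.0 31
   [1.8 0.6] 87.0 31
   [ 1.9 -1.9] 24.0 29
   [-0.9  5.6] 18.0 28
   [-0.8  3. ] 39.0 30
   [-0.7  0.5] 52.0 30
   [-0.7 -2. ] 14.0 28
side 3 [0.00230205 0.00649091] 70.47257342804053 70.47257342804046
   [3.9 9.3] 107.0 23
   [0.8 5.1] 149.0 26
   [3.4 4.7] 55.0 23
side [249 191]
top [237 186]
```

View pics/over.png

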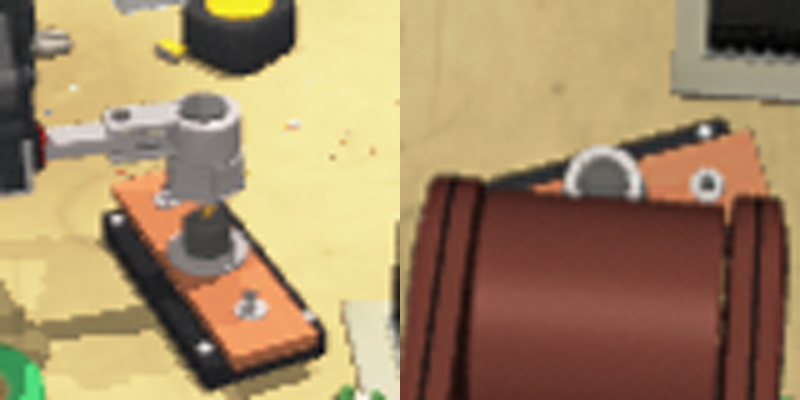

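The left half of the crop (side view) shows the socket at (205, 150) directly above the bolt at (207, 235). The right half (top view) shows the socket ring at (604, 180), partly hidden by the arm. I'll measure the ring centre in each camera against the bolt centre in the same camera.

```bash
cat > ring.py <<'E'
from h import *
from scipy.optimize import least_squares
s=get_state(); zt=s['tcp_pos'][2]+.0295
print('tcp',s['tcp_pos'],'ztop',zt)
for n in('top','side'):
    d=dict(np.load(f'/tmp/w_{n}.npz')); p=proj(d,[.5728,.069,zt])[0].astype(int); g=cv2.cvtColor(d['frame'],cv2.COLOR_RGB2HSV)
    P=cloud(d); q=np.zeros((384,512),bool); q[p[1]-14:p[1]+14,p[0]-14:p[0]+14]=1
    m=q&(g[...,1]<60)&(g[...,2]>140)&(abs(P[...,2]-zt)<.008); v,u=np.nonzero(m); X=ray(d,np.c_[u,v],zt)[:,:2]
    m2=q&(g[...,1]<70)&(g[...,2]<=140)&(g[...,2]>60); 
    h=X[cv2.convexHull((X*1e6).astype(np.int32),returnPoints=False).ravel()]
    f=least_squares(lambda c:np.hypot(*(h-c[:2]).T)-c[2],[.5728,.069,.018],loss='soft_l1',f_scale=.001)
    print(n,len(u),'outer fit',f.x, 'mean top pts',X.mean(0),'ext',X.min(0),X.max(0)); 
    if n=='top':print(np.round(h*1000,1).tolist())
E
python3 ring.py
```

```text
tcp [0.47505713 0.05968887 0.09228306] ztop 0.12178306353538279
top 58 outer fit [0.57393017 0.06818862 0.01671641] mean top pts [0.58064638 0.06852662] ext [0.56780855 0.05142133] [0.59014315 0.08507264]
[[590.1, 64.0], [590.1, 66.4], [589.9, 73.6], [587.3, 78.3], [584.8, 80.6], [582.3, 82.9], [577.4, 85.1], [575.0, 85.0], [572.6, 84.9], [570.2, 84.8], [567.8, 82.4], [568.6, 53.8], [568.7, 51.4], [571.1, 51.5], [576.0, 51.6], [578.4, 51.7], [583.1, 54.2], [587.9, 59.2]]
side 96 outer fit [0.56094156 0.06082173 0.02755478] mean top pts [0.55998483 0.05734585] ext [0.53353886 0.04052724] [0.58978274 0.07587556]
```

```bash
cat > sidex.py <<'E'
from h import *
import sys
from scipy.optimize import brentq
d=dict(np.load('/tmp/w_side.npz')); f=cv2.cvtColor(d['frame'],cv2.COLOR_RGB2HSV); P=cloud(d); y=.0685
g=cv2.cvtColor(d['frame'],cv2.COLOR_RGB2GRAY).astype(int)
tz=float(sys.argv[1])
for nm,zs in (('head',np.arange(tz-.04,tz-.01,.004)),('bolt',(.036,.04,.044,.048)),('washer',(.032,))):
    for z in zs:
        r=.019 if nm=='head' else .0125
        yy=y-r if nm!='washer' else y
        u0,v0=proj(d,[.573,yy,z])[0]; v=int(round(v0)); c=np.arange(int(u0)-14,int(u0)+15)
        if nm=='head': m=(f[v,c,1]<70)
        elif nm=='bolt': m=(f[v,c,2]<110)
        else: m=(f[v,c,1]<70)
        k=c[m]
        if len(k)<4: print(nm,z,'few');continue
        # contiguous run round the middle
        run=np.split(k,np.nonzero(np.diff(k)>1)[0]+1); k=max(run,key=len); um=(k[0]+k[-1])/2
        print(nm,round(z,3),'u %d..%d'%(k[0],k[-1]),'x of centre %.4f'%brentq(lambda x:proj(d,[x,yy,z])[0][0]-um,.5,.65), 'row',v)
E
python3 sidex.py .1218
```

```text
head 0.082 u 241..256 x of centre 0.5682 row 189
head 0.086 u 243..257 x of centre 0.5722 row 187
head 0.09 u 243..257 x of centre 0.5723 row 186
head 0.094 u 243..257 x of centre 0.5724 row 185
head 0.098 u 243..257 x of centre 0.5725 row 183
head 0.102 u 242..257 x of centre 0.5714 row 182
head 0.106 u 236..257 x of centre 0.5640 row 181
head 0.11 u 236..256 x of centre 0.5629 row 179
bolt 0.036 u 247..252 x of centre 0.5701 row 202
bolt 0.04 u 246..255 x of centre 0.5729 row 200
bolt 0.044 u 245..254 x of centre 0.5704 row 199
bolt 0.048 u 245..254 x of centre 0.5705 row 198
washer 0.032 u 243..257 x of centre 0.5727 row 200
```

Request:
arm_command:
  commands: "0 0.007 0.08 0; 0 0.007 0.14 0; 0 0.007 0.19 0; 0 0.007 0.21 0; 0 0.007 0.21 0"

```text
t: 9.15
tcp_pos: [0.4748, 0.061, 0.0711]
tcp_rot: [0.136, -3.138, -0.0]
wrist_force: [0.3, 0.7, -5.7]
finger_gap: 0.2
grip_force: 58.9
```

Request:
arm_command:
  commands: "0 0 0.01 0; 0 0 0.02 0; 0 0 0.03 0; 0 0 0.04 0; 0 0 0.04 0; 0 0 0.04 0"

```text
t: 9.9
tcp_pos: [0.475, 0.061, 0.0673]
tcp_rot: [-0.136, 3.139, -0.0]
wrist_force: [0.4, 0.1, -4.6]
finger_gap: 0.202
grip_force: 58.9
```

Request:
arm_command:
  commands: "0 0 0.01 0; 0 0 0.02 0; 0 0 0.02 0"

```text
t: 10.28
tcp_pos: [0.4748, 0.061, 0.0652]
tcp_rot: [0.136, -3.138, -0.0]
wrist_force: [-0.6, -0.1, -5.3]
finger_gap: 0.196
grip_force: 58.9
```

Request:
arm_command:
  commands: "0 0 0.01 0; 0 0 0.015 0; 0 0 0.015 0"

```text
t: 10.65
tcp_pos: [0.4749, 0.061, 0.0637]
tcp_rot: [0.136, -3.138, 0.0]
wrist_force: [0.0, 0.3, -5.0]
finger_gap: 0.201
grip_force: 58.9
```

Request:
arm_command:
  commands: "0 0 0.01 0; 0 0 0.02 0; 0 0 0.03 0; 0 0 0.03 0"

```text
t: 11.15
tcp_pos: [0.4748, 0.061, 0.0606]
tcp_rot: [0.136, -3.138, -0.0]
wrist_force: [0.1, -0.7, -4.6]
finger_gap: 0.198
grip_force: 58.9
```

Request:
arm_command:
  commands: "0 0 0.01 0; 0 0 0.02 0; 0 0 0.03 0; 0 0 0.03 0"

```text
t: 11.65
tcp_pos: [0.4748, 0.061, 0.0577]
tcp_rot: [0.136, -3.138, -0.0]
wrist_force: [0.7, 0.1, -5.0]
finger_gap: 0.199
grip_force: 58.9
```

Request:
arm_command:
  commands: "0 0 0.01 0; 0 0 0.02 0; 0 0 0.03 0; 0 0 0.03 0"

```text
t: 12.15
tcp_pos: [0.4748, 0.061, 0.0547]
tcp_rot: [0.136, -3.138, -0.0]
wrist_force: [0.5, 0.4, -6.2]
finger_gap: 0.198
grip_force: 58.9
```

Request:
arm_command:
  commands: "0 0 0.01 0; 0 0 0.02 0; 0 0 0.03 0; 0 0 0.03 0"

```text
t: 12.65
tcp_pos: [0.4748, 0.061, 0.0517]
tcp_rot: [0.136, -3.138, -0.0]
wrist_force: [-0.1, 0.2, -4.4]
finger_gap: 0.203
grip_force: 58.9
```

Request:
arm_command:
  commands: "0 0 0.01 0; 0 0 0.015 0; 0 0 0.015 0"

```text
t: 13.02
tcp_pos: [0.4749, 0.061, 0.0502]
tcp_rot: [0.136, -3.138, -0.0]
wrist_force: [0.6, 0.5, -5.4]
finger_gap: 0.201
grip_force: 58.9
```

Request:
arm_command:
  commands: "0 0 0.005 0; 0 0 0.01 0; 0 0 0.01 0"

```text
t: 13.4
tcp_pos: [0.475, 0.061, 0.0495]
tcp_rot: [-0.136, 3.139, -0.0]
wrist_force: [-2.1, 1.0, -2.7]
finger_gap: 0.2
grip_force: 59.3
```

Request:
arm_command:
  commands: "0 0 0.005 0; 0 0 0.008 0; 0 0 0.008 0"

```text
t: 13.78
tcp_pos: [0.475, 0.061, 0.0488]
tcp_rot: [-0.136, 3.139, -0.0]
wrist_force: [-4.6, -0.3, 2.1]
finger_gap: 0.198
grip_force: 59.9
```

```bash
python3 w.py | grep -v red
python3 - <<'E'
from h import *
for n in('side','top'):
    d=dict(np.load(f'/tmp/w_{n}.npz')); p=proj(d,[.5728,.069,.05])[0].astype(int)
    f=cv2.cvtColor(d['frame'],cv2.COLOR_RGB2BGR)[p[1]-40:p[1]+40,p[0]-40:p[0]+40]; globals()[n]=cv2.resize(f,(400,400),interpolation=cv2.INTER_CUBIC)
cv2.imwrite('pics/seat.png',cv2.hconcat([side,top]))
E
```

```text
[0.47503774 0.06101918 0.0488389 ] [-1.36020735e-01  3.13851723e+00 -8.62763856e-05] [-4.63815253 -0.32219898  2.06548297] [-0.05244755  0.5888997  -0.0431593 ] 0.19766854853242405
yaw 184.9631972890428
side head 397 ztop 0.0280628648332076 circ (-93.06519317626953, -0.8251155614852905) 23.296293258666992 mean -0.09354160900298472 -0.0041936823873801
top head 210 ztop 0.030425653144084366 circ (-98.86212158203125, 0.20804418623447418) 18.51726722717285 mean -0.10162619900699348 -2.6691119280878715e-05
```

View pics/seat.png

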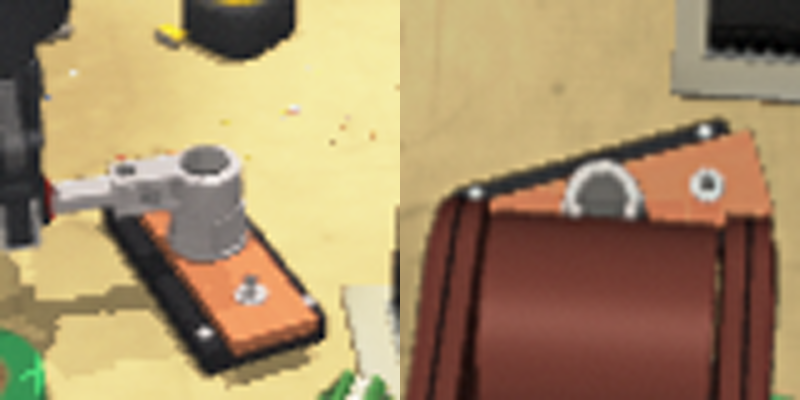

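The side view shows the socket down on the washer at about (207, 240), with no visible gap and the bolt fully covered. I'll press a touch further and relieve the sideways force.

Request:
arm_command:
  commands: "0.004 0 0.003 0; 0.006 0 0.006 0; 0.006 0 0.006 0"

```text
t: 14.25
tcp_pos: [0.4749, 0.061, 0.0483]
tcp_rot: [-0.136, 3.138, -0.0]
wrist_force: [-3.4, 0.0, 4.3]
finger_gap: 0.197
grip_force: 60.3
```

Request:
arm_command:
  commands: "0.003 0 0.003 0; 0.005 0 0.006 0; 0.005 0 0.006 0"

```text
t: 14.62
tcp_pos: [0.4748, 0.061, 0.048]
tcp_rot: [-0.136, 3.137, -0.0]
wrist_force: [-3.6, 0.5, 6.4]
finger_gap: 0.2
grip_force: 60.5
```

Request:
arm_command:
  commands: "0 0.017 0 0.0055; -0.0006 0.034 0 0.011; -0.0012 0.052 0 0.0167; -0.0024 0.069 0 0.022; -0.0024 0.069 0 0.022"

```text
t: 15.25
tcp_pos: [0.4746, 0.0676, 0.048]
tcp_rot: [-0.027, 3.139, -0.001]
wrist_force: [-2.1, -1.1, 5.5]
finger_gap: 0.203
grip_force: 60.4
```

Request:
arm_command:
  commands: "0 0.017 0 0.0055; -0.0006 0.034 0 0.011; -0.0012 0.052 0 0.0167; -0.0024 0.069 0 0.022; -0.0024 0.069 0 0.022"

```text
t: 15.88
tcp_pos: [0.4743, 0.0746, 0.0479]
tcp_rot: [0.081, 3.139, -0.001]
wrist_force: [-4.7, -1.3, 7.1]
finger_gap: 0.196
grip_force: 60.6
```

```bash
cat > st.py <<'E'
from station import get_state
import numpy as np
s=get_state(); r=np.array(s['tcp_rot']); phi=2*np.arctan2(r[1],r[0]); X=np.array([np.cos(phi),np.sin(phi)]);Y=np.array([X[1],-X[0]]); F=np.array(s['wrist_force'])[:2]
t=s['tcp_pos']; print('t',s['t'],'tcp',np.round(t,4),'yaw %.2f'%(np.degrees(phi)%360),'Fx %.1f Fy %.1f Fz %.1f'%(F@X,F@Y,s['wrist_force'][2]),'M',np.round(s['ft_torque'],2),'centre',np.round(t[:2]-.0985*X,4))
E
python3 st.py
```

```text
t 15.875 tcp [0.4743 0.0746 0.0479] yaw 177.03 Fx 4.7 Fy -1.6 Fz 7.1 M [-0.31  0.19 -0.05] centre [0.5727 0.0695]
```

Request:
arm_command:
  commands: "0 0.017 0 0.0055; -0.0006 0.034 0 0.011; -0.0012 0.052 0 0.0167; -0.0024 0.069 0 0.022; -0.0024 0.069 0 0.022"

```text
t: 16.5
tcp_pos: [0.4748, 0.0816, 0.0479]
tcp_rot: [0.189, 3.135, -0.0]
wrist_force: [-4.7, -0.2, 7.6]
finger_gap: 0.202
grip_force: 60.7
```

Request:
arm_command:
  commands: "0 0.017 0 0.0055; -0.0006 0.034 0 0.011; -0.0012 0.052 0 0.0167; -0.0024 0.069 0 0.022; -0.0024 0.069 0 0.022"

```text
t: 17.12
tcp_pos: [0.4758, 0.0884, 0.0479]
tcp_rot: [0.297, 3.126, -0.0]
wrist_force: [-3.8, -0.9, 7.5]
finger_gap: 0.197
grip_force: 60.7
```

```bash
python3 st.py
```

```text
t 17.125 tcp [0.4758 0.0884 0.0479] yaw 169.13 Fx 3.5 Fy -1.6 Fz 7.5 M [-0.32  0.34  0.1 ] centre [0.5726 0.0698]
```

Request:
arm_command:
  commands: "0 0.017 0 0.0055; -0.0006 0.034 0 0.011; -0.0006 0.034 0 0.011"

```text
t: 17.5
tcp_pos: [0.4765, 0.0918, 0.0479]
tcp_rot: [0.351, 3.121, -0.0]
wrist_force: [-5.4, -1.0, 7.6]
finger_gap: 0.197
grip_force: 60.7
```

Request:
arm_command:
  commands: "0 0.017 0 0.0055; -0.0006 0.034 0 0.011; -0.0006 0.034 0 0.011"

```text
t: 17.88
tcp_pos: [0.4773, 0.0952, 0.0479]
tcp_rot: [0.405, 3.114, -0.0]
wrist_force: [-4.7, -0.6, 7.3]
finger_gap: 0.199
grip_force: 60.7
```

Request:
arm_command:
  commands: "0 0.017 0 0.0055; -0.0006 0.034 0 0.011; -0.0006 0.034 0 0.011"

```text
t: 18.25
tcp_pos: [0.4782, 0.0985, 0.0479]
tcp_rot: [0.459, 3.107, 0.0]
wrist_force: [-4.6, -0.0, 6.7]
finger_gap: 0.2
grip_force: 60.7
```

```bash
python3 st.py
```

```text
t 18.25 tcp [0.4782 0.0985 0.0479] yaw 163.20 Fx 4.4 Fy -1.4 Fz 6.7 M [-0.2   0.33  0.08] centre [0.5725 0.07  ]
```

Request:
arm_command:
  commands: "0 0.017 0 0.0055; -0.0006 0.034 0 0.011; -0.0006 0.034 0 0.011"

```text
t: 18.62
tcp_pos: [0.4793, 0.1018, 0.0479]
tcp_rot: [0.512, 3.098, 0.0]
wrist_force: [-4.5, -0.0, 7.6]
finger_gap: 0.197
grip_force: 60.7
```

Request:
arm_command:
  commands: "0 0.017 0 0.0055; -0.0006 0.034 0 0.011; -0.0006 0.034 0 0.011"

```text
t: 19.0
tcp_pos: [0.4804, 0.105, 0.0479]
tcp_rot: [0.566, 3.089, 0.0]
wrist_force: [-4.4, 0.4, 7.0]
finger_gap: 0.201
grip_force: 60.7
```

Request:
arm_command:
  commands: "0 0.017 0 0.0055; -0.0006 0.034 0 0.011; -0.0006 0.034 0 0.011"

```text
t: 19.38
tcp_pos: [0.4817, 0.1083, 0.0479]
tcp_rot: [0.619, 3.079, 0.001]
wrist_force: [-4.6, -0.1, 7.4]
finger_gap: 0.199
grip_force: 60.7
```

```bash
python3 st.py
```

```text
t 19.375 tcp [0.4817 0.1083 0.0479] yaw 157.26 Fx 4.2 Fy -1.8 Fz 7.4 M [-0.14  0.34  0.11] centre [0.5725 0.0702]
```

Request:
arm_command:
  commands: "0 0.017 0 0.0055; -0.0006 0.034 0 0.011; -0.0006 0.034 0 0.011"

```text
t: 19.75
tcp_pos: [0.483, 0.1114, 0.0479]
tcp_rot: [0.672, 3.068, 0.001]
wrist_force: [-4.8, 0.4, 6.7]
finger_gap: 0.197
grip_force: 60.7
```

Request:
arm_command:
  commands: "0 0.017 0 0.0055; -0.0006 0.034 0 0.011; -0.0006 0.034 0 0.011"

```text
t: 20.12
tcp_pos: [0.4845, 0.1145, 0.0479]
tcp_rot: [0.725, 3.056, 0.001]
wrist_force: [-4.9, 1.3, 6.8]
finger_gap: 0.201
grip_force: 60.7
```

```bash
python3 st.py
```

```text
t 20.125 tcp [0.4845 0.1145 0.0479] yaw 153.30 Fx 5.0 Fy -1.0 Fz 6.8 M [-0.06  0.32  0.07] centre [0.5725 0.0703]
```

Request:
arm_command:
  commands: "0 0.017 0 0.0055; -0.0006 0.034 0 0.011; -0.0006 0.034 0 0.011"

```text
t: 20.5
tcp_pos: [0.4861, 0.1176, 0.0479]
tcp_rot: [0.778, 3.043, 0.001]
wrist_force: [-5.2, 1.1, 6.9]
finger_gap: 0.199
grip_force: 60.7
```

Request:
arm_command:
  commands: "0 0.017 0 0.0055; -0.0006 0.034 0 0.011; -0.0006 0.034 0 0.011"

```text
t: 20.88
tcp_pos: [0.4878, 0.1206, 0.0479]
tcp_rot: [0.83, 3.029, 0.001]
wrist_force: [-4.3, 2.2, 7.8]
finger_gap: 0.2
grip_force: 60.7
```

```bash
python3 st.py
```

```text
t 20.875 tcp [0.4878 0.1206 0.0479] yaw 149.35 Fx 4.8 Fy -0.3 Fz 7.8 M [-0.13  0.29  0.17] centre [0.5725 0.0704]
```

Request:
arm_command:
  commands: "0 0.017 0 0.0055; -0.0006 0.034 0 0.011; -0.0006 0.034 0 0.011"

```text
t: 21.25
tcp_pos: [0.4896, 0.1236, 0.0479]
tcp_rot: [0.882, 3.014, 0.001]
wrist_force: [-4.6, 1.9, 7.4]
finger_gap: 0.201
grip_force: 60.7
```

Request:
arm_command:
  commands: "0 0.017 0 0.0055; -0.0006 0.034 0 0.011; -0.0006 0.034 0 0.011"

```text
t: 21.62
tcp_pos: [0.4915, 0.1265, 0.0479]
tcp_rot: [0.934, 2.999, 0.002]
wrist_force: [-4.2, 1.3, 7.8]
finger_gap: 0.199
grip_force: 60.7
```

```bash
python3 st.py
```

```text
t 21.625 tcp [0.4915 0.1265 0.0479] yaw 145.39 Fx 4.2 Fy -1.3 Fz 7.8 M [0.01 0.38 0.18] centre [0.5725 0.0705]
```

Request:
arm_command:
  commands: "0 0.017 0 0.0055; -0.0006 0.034 0 0.011; -0.0006 0.034 0 0.011"

```text
t: 22.0
tcp_pos: [0.4935, 0.1293, 0.0479]
tcp_rot: [0.986, 2.982, 0.002]
wrist_force: [-4.8, 2.3, 8.0]
finger_gap: 0.196
grip_force: 60.7
```

Request:
arm_command:
  commands: "0 0.017 0 0.0055; -0.0006 0.034 0 0.011; -0.0006 0.034 0 0.011"

```text
t: 22.38
tcp_pos: [0.4956, 0.132, 0.048]
tcp_rot: [1.037, 2.964, 0.002]
wrist_force: [-4.1, 2.8, 7.2]
finger_gap: 0.201
grip_force: 60.7
```

```bash
python3 st.py; python3 w.py|grep head
python3 - <<'E'
from h import *
for n in('side','top'):
    d=dict(np.load(f'/tmp/w_{n}.npz')); p=proj(d,[.54,.09,.06])[0].astype(int)
    f=cv2.cvtColor(d['frame'],cv2.COLOR_RGB2BGR)[p[1]-40:p[1]+40,p[0]-40:p[0]+40]; globals()[n]=cv2.resize(f,(400,400),interpolation=cv2.INTER_CUBIC)
cv2.imwrite('pics/turn.png',cv2.hconcat([side,top]))
E
```

```text
t 22.375 tcp [0.4956 0.132  0.048 ] yaw 141.43 Fx 4.9 Fy -0.4 Fz 7.2 M [0.07 0.4  0.17] centre [0.5726 0.0706]
side head 410 ztop 0.028866678614052132 circ (-93.10709381103516, -1.902692437171936) 24.490352630615234 mean -0.09621883729655423 -0.004092557344806676
top head 311 ztop 0.030937747832627947 circ (-94.8848648071289, -1.4987525939941406) 22.893829345703125 mean -0.0982800729810145 -0.0018519283487007333
```

View pics/turn.png

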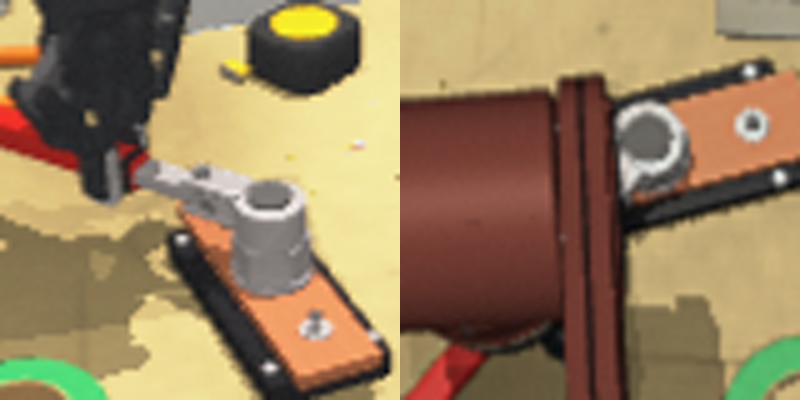

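The socket is still down on the bolt at (270, 240), and the handle is straight in line with the head. I'll keep turning.

Request:
arm_command:
  commands: "0 0.017 0 0.0055; -0.0006 0.034 0 0.011; -0.0006 0.034 0 0.011"

```text
t: 22.85
tcp_pos: [0.4977, 0.1347, 0.048]
tcp_rot: [1.088, 2.946, 0.002]
wrist_force: [-3.5, 2.9, 7.9]
finger_gap: 0.198
grip_force: 60.7
```

Request:
arm_command:
  commands: "0 0.017 0 0.0055; -0.0006 0.034 0 0.011; -0.0006 0.034 0 0.011"

```text
t: 23.22
tcp_pos: [0.5, 0.1373, 0.048]
tcp_rot: [1.139, 2.927, 0.002]
wrist_force: [-4.1, 2.9, 7.0]
finger_gap: 0.194
grip_force: 60.7
```

```bash
python3 st.py
```

```text
t 23.225 tcp [0.5    0.1373 0.048 ] yaw 137.46 Fx 5.0 Fy -0.6 Fz 7.0 M [0.03 0.31 0.17] centre [0.5726 0.0707]
```

Request:
arm_command:
  commands: "0 0.017 0 0.0055; -0.0006 0.034 0 0.011; -0.0006 0.034 0 0.011"

```text
t: 23.6
tcp_pos: [0.5024, 0.1398, 0.048]
tcp_rot: [1.19, 2.907, 0.002]
wrist_force: [-4.4, 2.2, 7.3]
finger_gap: 0.199
grip_force: 60.7
```

Request:
arm_command:
  commands: "0 0.017 0 0.0055; -0.0006 0.034 0 0.011; -0.0006 0.034 0 0.011"

```text
t: 23.98
tcp_pos: [0.5048, 0.1423, 0.048]
tcp_rot: [1.24, 2.886, 0.003]
wrist_force: [-3.7, 3.7, 6.7]
finger_gap: 0.197
grip_force: 60.7
```

```bash
python3 st.py
```

```text
t 23.975 tcp [0.5048 0.1423 0.048 ] yaw 133.51 Fx 5.2 Fy -0.2 Fz 6.7 M [0.09 0.4  0.18] centre [0.5726 0.0708]
```

Request:
arm_command:
  commands: "0 0.017 0 0.0055; -0.0006 0.034 0 0.011; -0.0006 0.034 0 0.011"

```text
t: 24.35
tcp_pos: [0.5074, 0.1446, 0.048]
tcp_rot: [1.289, 2.864, 0.003]
wrist_force: [-3.4, 3.2, 6.9]
finger_gap: 0.202
grip_force: 60.7
```

Request:
arm_command:
  commands: "0 0.017 0 0.0055; -0.0006 0.034 0 0.011; -0.0006 0.034 0 0.011"

```text
t: 24.72
tcp_pos: [0.51, 0.1469, 0.0481]
tcp_rot: [1.339, 2.841, 0.003]
wrist_force: [-3.9, 3.9, 7.5]
finger_gap: 0.204
grip_force: 60.7
```

```bash
python3 st.py
```

```text
t 24.725 tcp [0.51   0.1469 0.0481] yaw 129.55 Fx 5.5 Fy -0.5 Fz 7.5 M [0.27 0.35 0.21] centre [0.5727 0.0709]
```

Request:
arm_command:
  commands: "0 0.017 0 0.0055; -0.0006 0.034 0 0.011; -0.0006 0.034 0 0.011"

```text
t: 25.1
tcp_pos: [0.5124, 0.1489, 0.048]
tcp_rot: [1.387, 2.818, 0.002]
wrist_force: [-5.2, 3.9, 7.4]
finger_gap: 0.201
grip_force: 60.8
```

Request:
arm_command:
  commands: "0 0.017 0 0.0055; -0.0006 0.034 0 0.011; -0.0006 0.034 0 0.011"

```text
t: 25.48
tcp_pos: [0.5148, 0.1507, 0.0479]
tcp_rot: [-1.435, -2.795, -0.001]
wrist_force: [-5.7, 2.0, 8.3]
finger_gap: 0.201
grip_force: 61.1
```

```bash
python3 st.py
```

```text
t 25.475 tcp [0.5148 0.1507 0.0479] yaw 125.64 Fx 4.9 Fy -3.5 Fz 8.3 M [-0.    0.62  0.59] centre [0.5722 0.0707]
```

The load is rising, so the bolt is tight. From here I'll turn about the wrench pivot in small steps, watching for the break.

Request:
arm_command:
  commands: "0 0.01 0 0.0055; 0 0.02 0 0.011; 0 0.02 0 0.011"

```text
t: 25.85
tcp_pos: [0.5164, 0.1519, 0.0479]
tcp_rot: [-1.483, -2.77, -0.001]
wrist_force: [-6.0, 2.6, 8.5]
finger_gap: 0.201
grip_force: 61.1
```

```bash
python3 st.py
```

```text
t 25.85 tcp [0.5164 0.1519 0.0479] yaw 123.66 Fx 5.6 Fy -3.6 Fz 8.5 M [-0.    0.58  0.58] centre [0.571  0.0699]
```

Request:
arm_command:
  commands: "0 0.01 0 0.0055; 0 0.02 0 0.011; 0 0.029 0 0.0167; -0.001 0.039 0 0.022; -0.001 0.039 0 0.022"

```text
t: 26.48
tcp_pos: [0.5199, 0.1541, 0.0479]
tcp_rot: [1.578, 2.716, 0.002]
wrist_force: [-4.3, 2.8, 8.1]
finger_gap: 0.203
grip_force: 60.9
```

```bash
python3 st.py; python3 w.py
python3 - <<'E'
from h import *
for n in('side','top'):
    d=dict(np.load(f'/tmp/w_{n}.npz')); p=proj(d,[.55,.12,.06])[0].astype(int)
    f=cv2.cvtColor(d['frame'],cv2.COLOR_RGB2BGR)[p[1]-40:p[1]+40,p[0]-40:p[0]+40]; globals()[n]=cv2.resize(f,(400,400),interpolation=cv2.INTER_CUBIC)
cv2.imwrite('pics/click.png',cv2.hconcat([side,top]))
E
```

```text
t 26.475 tcp [0.5199 0.1541 0.0479] yaw 119.69 Fx 4.6 Fy -2.4 Fz 8.1 M [0.02 0.6  0.49] centre [0.5687 0.0685]
[0.51988977 0.15406454 0.04793603] [1.57802940e+00 2.71637320e+00 1.63394588e-03] [-4.3066343   2.78878736  8.07152591] [0.02435465 0.60230429 0.49339618] 0.20260357175641266
yaw 119.69260979977108
side red -0.01 20 ztop 0.0282 bmid -0.0013
side red 0.01 10 ztop 0.0449 bmid -0.0088
side red 0.07 7 ztop 0.0278 bmid 0.0006
side head 417 ztop 0.02866967135890943 circ (-94.22380065917969, 1.3841290473937988) 24.76546287536621 mean -0.09848162025207706 0.0007811076688512933
top red 0.03 5 ztop 0.0277 bmid -0.0085
top red 0.05 52 ztop 0.0287 bmid -0.0030
top red 0.07 62 ztop 0.0287 bmid -0.0026
top red 0.09 51 ztop 0.0280 bmid -0.0035
top head 387 ztop 0.03089241871213024 circ (-93.56434631347656, 1.4368257522583008) 24.794790267944336 mean -0.09525655999854743 0.003752375612001348
```

View pics/click.png

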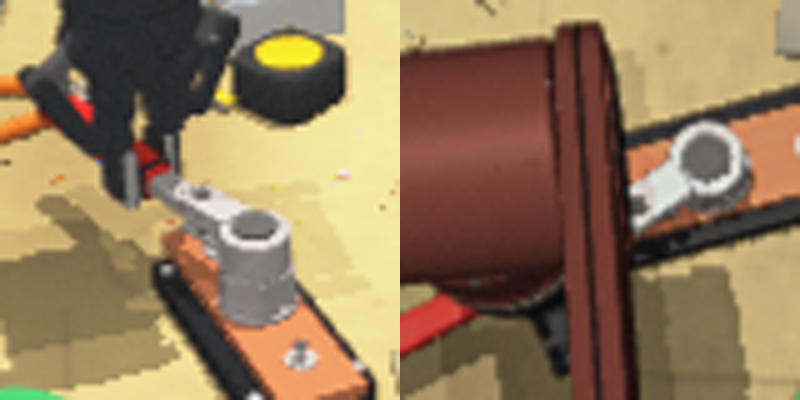

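The load has fallen and the handle is bent at the pin: in the left view, the grip segment at (150, 175) is angled against the head at (215, 210). It has clicked at about 8° of bend. I'll ease back to unload it, then release.

Request:
arm_command:
  commands: "0 -0.01 0 -0.0055; 0 -0.02 0 -0.011; -0.001 -0.039 0 -0.022; -0.003 -0.059 0 -0.033; -0.003 -0.059 0 -0.033"

```text
t: 27.2
tcp_pos: [0.5147, 0.1507, 0.0479]
tcp_rot: [1.434, 2.795, 0.001]
wrist_force: [-5.1, 2.7, 7.8]
finger_gap: 0.197
grip_force: 61.2
```

```bash
python3 st.py
```

```text
t 27.2 tcp [0.5147 0.1507 0.0479] yaw 125.68 Fx 5.2 Fy -2.6 Fz 7.8 M [-0.04  0.59  0.65] centre [0.5722 0.0707]
```

Request:
arm_command:
  commands: "0 -0.01 0 -0.0055; 0 -0.018 0 -0.01; 0 -0.018 0 -0.01"

```text
t: 27.58
tcp_pos: [0.5135, 0.1498, 0.048]
tcp_rot: [1.393, 2.816, 0.002]
wrist_force: [-5.1, 3.0, 8.2]
finger_gap: 0.2
grip_force: 60.8
```

```bash
python3 st.py
```

```text
t 27.575 tcp [0.5135 0.1498 0.048 ] yaw 127.36 Fx 5.5 Fy -2.2 Fz 8.2 M [-0.01  0.42 -0.14] centre [0.5733 0.0715]
```

Request:
arm_command:
  commands: "0 0 0 0; 0 0 0 0; 0 0 0 0; 0 0 0 0; 0 0 0 0; 0 0 0 0"
  claw: 0.6

```text
t: 28.32
tcp_pos: [0.5132, 0.1489, 0.0473]
tcp_rot: [1.393, 2.816, 0.0]
wrist_force: [0.4, -0.5, 0.1]
finger_gap: 0.6
grip_force: 0.0
```

Request:
arm_command:
  commands: "0 0 -0.1 0; 0 0 -0.3 0; 0 0 -0.6 0; 0 0 -1 0; 0 0 -1 0; 0 0 -1 0"

```text
t: 29.08
tcp_pos: [0.5131, 0.1489, 0.1475]
tcp_rot: [1.393, 2.816, 0.0]
wrist_force: [0.4, -0.0, -1.0]
finger_gap: 0.602
grip_force: 0.0
```

Request:
arm_command:
  commands: "0.3 0 0 0; 0.6 0 0 0; 1 0 -0.3 0; 1 0 -0.3 0"

```text
t: 29.58
tcp_pos: [0.4519, 0.2302, 0.1781]
tcp_rot: [1.388, 2.817, 0.002]
wrist_force: [0.6, 0.2, -0.8]
finger_gap: 0.604
grip_force: 0.0
```

Request:
arm_command:
  commands: "0.3 0 0 0; 0.6 0 0 0; 1 0 0 0; 1 0 0 0; 1 0 0 0; 1 0 0 0"

```text
t: 30.32
tcp_pos: [0.3924, 0.3068, 0.1768]
tcp_rot: [-1.395, -2.815, 0.001]
wrist_force: [-0.1, -0.1, 0.4]
finger_gap: 0.596
grip_force: 0.0
```

Run:
```python
from h import *
for n in('side','top'):
    d=snap(n); np.savez('/tmp/e_'+n,**{k:d[k] for k in d}); p=proj(d,[.54,.12,.05])[0].astype(int); print(n,p)
    f=cv2.cvtColor(d['frame'],cv2.COLOR_RGB2BGR)[p[1]-60:p[1]+60,p[0]-60:p[0]+60]; globals()[n]=cv2.resize(f,(400,400),interpolation=cv2.INTER_CUBIC)
    P=cloud(d); r=np.hypot(P[...,0]-.5728,P[...,1]-.0693); k=(r<.022)&(P[...,2]>.06)&(P[...,2]<.1); print('head top z',np.percentile(P[k][:,2],[50,90]))
    hsv=cv2.cvtColor(d['frame'],cv2.COLOR_RGB2HSV); red=((hsv[...,0]<8)|(hsv[...,0]>172))&(hsv[...,1]>140)&(P[...,2]>.06)&(P[...,2]<.1)&(r>.07)&(r<.23); print('red z',np.percentile(P[red][:,2],[50,90]),red.sum(),P[red].mean(0))
cv2.imwrite('pics/end.png',cv2.hconcat([side,top]))
```

```text
side [235 184]
head top z [0.07517976 0.07887199]
red z [0.0737496  0.07587666] 229 [0.48529414 0.17636443 0.07147148]
top [216 199]
head top z [0.07682027 0.0804237 ]
red z [0.07486661 0.0778722 ] 339 [0.486316   0.18101563 0.07441589]
```

View pics/end.png

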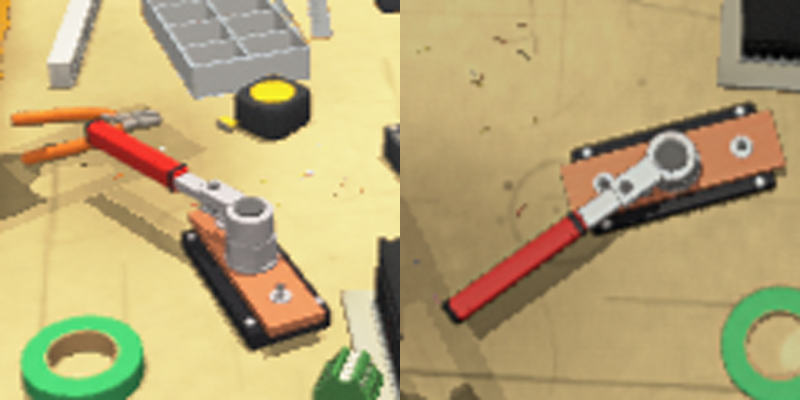

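The wrench sits level and straight on the bolt: the head top is at 79 mm as expected, and the parts in view look undisturbed. I'll hand it in.

```bash
python3 -c "
from station import sign_off
print(sign_off())"
```

```text
the job is handed in; nothing more can be done
None
```

The bolt is tight: the wrench clicked and I stopped at about 8° of its 26° bend, then let go and left it fully seated on the bolt, and the job is handed in at about 30 s.

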